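# Nudge a spares case home in a hooded reader tray

## Robot

A 6-joint arm with a two-finger parallel gripper is mounted at the origin on a cart in front of the work surface, level with it; the furniture and walls round the work are solid. World frame = base frame: x ahead of the robot, y to its left, z up, the work surface at z = 0. Lengths are in m, angles in rad, forces in N, time in s.
With the tool pointing down it reaches from about 0.35 to 0.875 m from the base axis. Payload 4.2 kg.
Tool frame: the origin (TCP) lies at the centre of the arm's flange, where the gripper is bolted on; the fingertips stand 182 mm ahead of it and the grasp point (between the pads) lies 164 mm ahead of it; z points along the fingers, y is the direction in which the jaws open and shut (so a half turn about z gives the same grasp; the last joint's range is limited). The gripper opens to 87 mm and grips with 3 to 60 N. Pads are 19 mm wide; open, the fingers measure 117 mm over their backs; the gripper's body (75 mm by 190 mm) begins 51 mm behind the grasp point.
Start: joints at [1.603, 0.385, 0.008, 0, -1.194, -0.259], TCP at [0.141, 0.609, 0.405] pointing down, gripper open.
Joint ranges: [-3.14, 3.14], [-1.21, 2.06], [-1.07, 1.41], [-3.16, 2.05], [-2.99, -0.16], [-3.1, 3.1]. Speed limits (rad/s): [2.79, 2.79, 3.14, 3.14, 3.14, 3.14].

## Interface

Orientations are given as a unit quaternion [w, x, y, z].
In Python, from rig import telemetry, cams, job gives the robot as it stands.
- The arm moves only by the tool apply_moves, never from a script. Its argument "moves" is text: rows parted by semicolons, each of 7 numbers parted by spaces: the shift along the tool's x, y, z in m, then the turn, a rotation vector about the tool's x, y, z in degrees, then the gripper's target within -1 to 1 (shut at 1, half-way at 0, fully open at -1). In form: x y z rx ry rz hand; .... A call has 1 to 12 rows; each row shifts and turns the commanded pose from where the row before left it, along the tool's axes as they then stand; what a row does not reach is not made up. A row lasts 1/12 s, in which the tool goes at most 41.7 mm and 7.16 degrees, less where a joint would pass 70% of its speed; a pose out of reach is approached as far as the arm can. A call is refused whole if a number of a shift passes 0.0417 or a number of a turn 7.16, either way. A call with a gripper value outside its range is refused whole. The fingers move at their own pace and stop on an object; "squeeze" is the grip in N (left out, the last holds). Time passes only in rows, so rows that do not move let the fingers close. It gives the time, the measured TCP pose, the force and the opening at its end, in the units of the state.
- telemetry.sense(): the state, without advancing time (a new reading comes with each control period).
- cams.read_camera(name): name is "scene" or "top" or "wrist"; returns (picture, depth): 400x640x3 uint8, blue, green, red; 400x640 float32, m along the optical axis (not along the pixel's ray), 0 where there is no reading.
- cams.calibration(name): a dict with "intrinsics" (3x3 intrinsics, pixels), "origin" and "rotation" of the camera in the world; the wrist camera has in their place "mount" (4x4, takes a point from camera to tool coordinates, whose origin is the TCP and whose axes are the flange's). Camera axes: x right, y up, looking along -z (the intrinsics and any distortion apply to the point x, -y, -z); pixel columns grow to the right and rows downward; lengths in m; the calibration is good to about 2 mm. A picture is of the moment at which its call begins: read the wrist's pose just before it. calibration takes no time and is no camera call.
- job.finish_job(): hands the job in, once; it reports no verdict.
The state is a dict: "time_s": time; "qpos": joint angles; "joint_vel": joint speeds; "joint_torque": joint torques, N m; "tool_pos": TCP position; "tool_rot": TCP orientation; "contact_force": force on the tool from outside, world axes, zero at the start; "torque": the same for the moment, N m; "opening": finger opening in m.
Only numpy, scipy, OpenCV 4.12 (cv2) and the standard library are available. Lean on these libraries where they do the work, as an engineer would, in place of code of your own. Each camera call takes 0.05 s, during which the arm holds its last target. There are 200 camera calls.

## Task

Book the clear spares case in: let it go part-way up the open, slanted half of the reader tray, lying lengthways along the tray, so that it slides down by itself against the low fence. Then take the screwdriver by its handle and with its tip gently nudge the case along the fence, in under the hood, until it is fully home against the stop that you cannot see; keep the fingers off the case while it is going in. Finally lay the screwdriver down flat on the freezer lid, and leave the bottle and the stacked dishes behind the tray where they are.

Things in the scene. Friction and masses are not known exactly. Their poses are not given: they have to be found in the camera images.
- reader: Fixed grey and aluminium reader tray, 125 mm deep (x), 255 mm long (y). Origin at lid height, midway in depth, in the plane of the hood's mouth; x points up the slope (away from the robot), y into the hood, z up. The slippery deck rises towards +x at 25 degrees from its low edge at x = -55, z = 60 mm, 120 mm long up the slope. The half from y = -130 to 0 mm is open above and at its -y end.
- slot_mouth (a point): Where the centre of the case crosses the plane of the hood's mouth when it lies on the deck against the fence (reader frame -48.4, 0, 74.2 mm). Axes level, as the reader's: push along +y. The fence runs along the deck's whole low edge, 7 mm thick, 15 mm above the deck. A case against it is steered by it.
- drop_point (a point): Good place for the centre of the case to be let go: touching the open deck, 50 mm up the slope from where it will lie against the fence and 70 mm before the mouth (reader frame -3.1, -70, 95.4 mm). Axes level, as the reader's, although the deck slopes 25 degrees. A case freed here, or level some 15 mm higher, slides down.
- hood_top (a point): Centre of the top of the hood, which covers the deck from y = 0 to 125 mm, 35 mm clear above the deck, 41 mm outside. Axes as the reader's. Hidden in it beside the fence is a rigid stop, its face 75 to 105 mm in from the mouth (different each time): when home, the case's rear end still stands 5 to 35 mm out of the mouth.
- case_center (a point): Centre of the loose clear plastic spares case, a box 24 mm wide (its x), 110 mm long (its y) and 20 mm high (its z), 0.06 to 0.13 kg; it starts lying flat on the freezer lid. Either end may lead.
- driver_grip (a point): Point on the axis of the loose cross screwdriver (165 mm long, 0.06 kg), in the thick handle, 10.5 mm above what it lies on. The handle is 22 mm thick, from 27 mm behind this point (+y) to 65 mm in front of it (-y); then a steel blade of 5 mm diameter. The tip is 137 mm from this point along -y; z is up as it lies on the lid.
- screwdriver: The same screwdriver; origin in the middle of its length, at its underside, same axes as driver_grip.
- case: The same spares case; origin in the middle of its underside.
- feeler (a joint): Small, very light feeler at the hidden stop: 0 m until the case comes within 8 mm of the stop, then it is pushed in by the case and reads 0.008 m when the case is hard against the stop. It springs out again if the case moves back.
- bottle: White sample bottle, 58 mm across and 118 mm high, standing to the right behind the reader; origin at its underside.
- petri: Stack of two closed clear dishes, 62 mm across and 30 mm high, standing to the right behind the reader; origin at its underside.
Things that resemble listed ones, but are neither listed nor needed, are in the scene too. Leave any red look-alike of the case alone.

How it is judged:
By the outcome, as a careful person would: the job done as asked, in the order asked, and still so for the second after the job is handed in, with the robot touching nothing.
It also fails if it takes over 72 s, if anything falls off the work surface, if the arm or the gripper's body presses on something with over 40 N, if the wrist force passes 120 N, or if a joint passes its speed limit or range.

## Working session

There is one attempt and no reset: what is moved stays moved. The work goes in short steps, Python scripts to look and compute and a tool call to move; the robot and the scene stay as the last step left them, time stands still between calls to the robot, and variables do not carry over. Pictures are saved under pics/ and viewed, about 8 in all and at most 12, crops included, and the job is handed in when it is done.

Besides the shell and the picture viewer there is one more tool, called after "Call:" as name(argument=value, ...) on one line, values as JSON. apply_moves: Moves the arm, as the interface text tells. Its arguments: {"type":"object","properties":{"moves":{"type":"string"},"squeeze":{"type":"number"}},"required":["moves"]}

```bash
ls; mkdir -p pics
cat > h.py <<'E'
import numpy as np, cv2
from rig import telemetry, cams, job
from scipy.spatial.transform import Rotation as R
def pose():
    s=telemetry.sense(); q=s["tool_rot"]; return np.array(s["tool_pos"]),R.from_quat([q[1],q[2],q[3],q[0]]).as_matrix(),s
def snap(name):
    p,Rm,s=pose(); im,d=cams.read_camera(name); c=cams.calibration(name); K=np.array(c["intrinsics"])
    if name=="wrist":
        M=np.array(c["mount"]); Rc=Rm@M[:3,:3]; o=p+Rm@M[:3,3]
    else: Rc=np.array(c["rotation"]); o=np.array(c["origin"])
    return im,d,K,Rc,o
def world(u,v,z,K,Rc,o): # z depth
    x=(u-K[0,2])/K[0,0]*z; y=(v-K[1,2])/K[1,1]*z
    return np.stack([x,-y,-z],-1)@Rc.T+o
def pts(d,K,Rc,o):
    v,u=np.mgrid[:d.shape[0],:d.shape[1]]; return world(u,v,d,K,Rc,o)
def onplane(u,v,zw,K,Rc,o):
    r=Rc@np.array([(u-K[0,2])/K[0,0],-(v-K[1,2])/K[1,1],-1]); return o+r*(zw-o[2])/r[2]
def proj(P,K,Rc,o):
    c=(np.asarray(P)-o)@Rc; return np.stack([K[0,0]*c[...,0]/-c[...,2]+K[0,2],K[1,1]*-c[...,1]/-c[...,2]+K[1,2]],-1)
E
python3 - <<'E'
from h import *
for n in("top","scene"):
    im,d,K,Rc,o=snap(n); cv2.imwrite(f"pics/{n}0.png",im); np.savez(f"{n}0.npz",im=im,d=d,K=K,Rc=Rc,o=o); c=cams.calibration(n); print(n,K.tolist(),o,Rc.tolist(),[k for k in c])
print(telemetry.sense())
E
```

```text
pics
top [[449.2492083073438, 0.0, 320.391728403833], [0.0, 449.2492083073438, 203.45116984878243], [0.0, 0.0, 1.0]] [ 0.40367936 -0.09317753  0.96342509] [0.7095644536889358, 0.06850126398699788, -0.06353533149958941, -0.6984190178857839] ['intrinsics', 'origin', 'rotation']
scene [[461.71899858114654, 0.0, 323.16762292469946], [0.0, 461.71899858114654, 196.21355781686574], [0.0, 0.0, 1.0]] [0.37986597 0.31840615 0.94509929] [-0.2205430754853366, -0.060096738011485115, 0.23930974089955906, 0.9436524687862762] ['intrinsics', 'origin', 'rotation']
{'time_s': 0.1, 'qpos': array([ 1.60259436e+00,  3.85475336e-01,  6.78752783e-03, -4.36384423e-04,
       -1.19403129e+00, -2.58599341e-01]), 'joint_vel': array([-7.61420553e-04, -2.72290287e-03,  6.38898463e-03,  2.57155721e-03,
       -3.55268373e-05,  5.99391124e-04]), 'joint_torque': array([ 2.05887632e-04, -3.91694427e+01,  1.87934411e+01,  4.23166171e+00,
        1.34964156e-02, -7.01141494e-05]), 'tool_pos': array([0.14046434, 0.6088267 , 0.40378086]), 'tool_rot': array([ 9.80614768e-04,  9.93567444e-01, -1.13237662e-01, -6.15746131e-05]), 'contact_force': array([ 0.21369901, -0.70125837, -0.00332367]), 'torque': array([ 0.00467453, -0.03732586, -0.04025859]), 'opening': 0.08683486975763399}
```

View pics/top0.png

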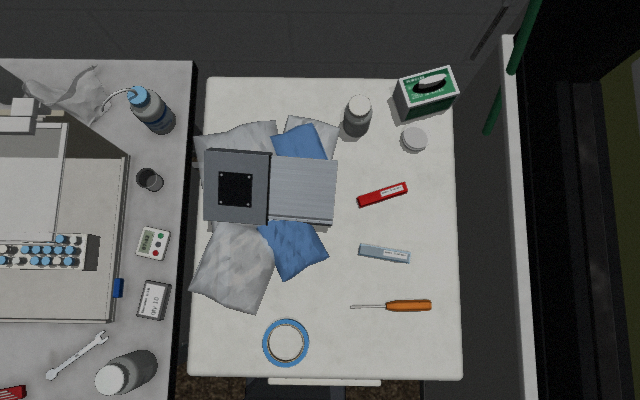

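View pics/scene0.png

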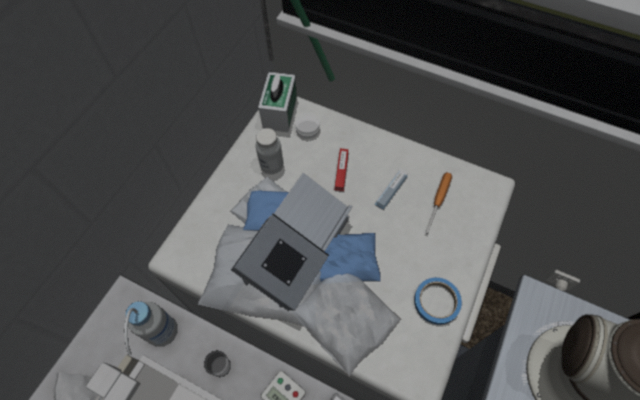

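The top view shows two case-shaped objects: a clear bluish one at (385,253) and a red look-alike at (382,194). I choose the clear one. The screwdriver is at (390,305) with its tip to the left. The reader's hood is at (237,187) and its open deck at (303,190).

```bash
cat > m.py <<'E'
from h import *
z=np.load("top0.npz"); im,d,K,Rc,o=[z[k] for k in("im","d","K","Rc","o")]
P=pts(d,K,Rc,o)
print("floor z",[P[v,u].round(4).tolist() for u,v in((420,230),(330,270),(350,340))])
def box(n,u0,u1,v0,v1,zmin=.008):
    m=np.zeros(d.shape,bool); m[v0:v1,u0:u1]=1; m&=(P[...,2]>zmin)&(d>0)
    q=P[m]; (c,s,a)=cv2.minAreaRect(q[:,:2].astype(np.float32)); print(n,m.sum(),"c",np.round(c,4),"s",np.round(s,4),"a",round(a,1),"z",np.percentile(q[:,2],[5,50,90,98]).round(4)); return q
box("case",350,418,235,270); box("red",350,415,175,213); box("bottle",338,378,90,140); box("petri",395,432,122,157)
q=box("drv handle",380,440,290,320); 
hsv=cv2.cvtColor(im,cv2.COLOR_BGR2HSV); m=(hsv[...,0]>5)&(hsv[...,0]<18)&(hsv[...,1]>150); m[:, :340]=0;m[:285]=0
v,u=np.nonzero(m); print("orange",u.min(),u.max(),cv2.minAreaRect(np.stack([u,v],1).astype(np.float32)))
# deck plane
m=np.zeros(d.shape,bool); m[165:212,280:328]=1; q=P[m&(d>0)]
c=q.mean(0); n=np.linalg.svd(q-c,full_matrices=False)[2][2]; n*=np.sign(n[2]); print("deck c",c,"n",n,"slope",np.degrees(np.arccos(n[2])),"az up",np.degrees(np.arctan2(-n[1],-n[0])), "res",np.std((q-c)@n))
for u,v in((206,152),(268,150),(268,223),(206,221),(237,187),(338,160),(333,225),(300,222),(300,218),(275,218)): print((u,v),P[v,u].round(4))
cv2.imwrite("pics/crop.png",np.hstack([cv2.resize(im[140:330,190:450],None,fx=3,fy=3)]))
E
python3 m.py
```

```text
Traceback (most recent call last):
  File "m.py", line 3, in <module>
    P=pts(d,K,Rc,o)
  File "h.py", line 16, in pts
    v,u=np.mgrid[:d.shape[0],:d.shape[1]]; return world(u,v,d,K,Rc,o)
                                                  ~~~~~^^^^^^^^^^^^^^
  File "h.py", line 14, in world
    return np.stack([x,-y,-z],-1)@Rc.T+o
           ~~~~~~~~~~~~~~~~~~~~~~^~~~~
ValueError: matmul: Input operand 1 has a mismatch in its core dimension 0, with gufunc signature (n?,k),(k,m?)->(n?,m?) (size 4 is different from 3)
```

Rotation is a quaternion; fixing.

```bash
cat >> h.py <<'E'
def q2m(q): return R.from_quat([q[1],q[2],q[3],q[0]]).as_matrix()
E
sed -i 's/else: Rc=np.array(c\["rotation"\])/else: Rc=q2m(c["rotation"])/' h.py
sed -i 's/^P=pts/Rc=q2m(Rc) if Rc.ndim==1 else Rc\nP=pts/' m.py; python3 m.py
```

```text
floor z [[0.5309, -0.3004, 0.0007], [0.4427, -0.1077, -0.0054], [0.3001, -0.1507, -0.0005]]
case 566 c [ 0.4797 -0.2227] s [0.1078 0.0222] a 81.0 z [0.016  0.0201 0.0221 0.0236]
red 538 c [ 0.6064 -0.2183] s [0.0228 0.1082] a 19.2 z [0.0146 0.02   0.0223 0.0234]
bottle 965 c [ 0.7613 -0.1587] s [0.0575 0.0528] a 61.3 z [0.0199 0.0935 0.1191 0.1206]
petri 672 c [ 0.7364 -0.2933] s [0.0599 0.0622] a 62.9 z [0.0158 0.0295 0.0317 0.0334]
drv handle 494 c [ 0.372  -0.2636] s [0.0223 0.104 ] a 1.1 z [0.0116 0.0185 0.022  0.0236]
orange 386 596 ((504.9439392089844, 310.2761535644531), (218.36453247070312, 104.35215759277344), 27.121299743652344)
deck c [ 0.60062276 -0.05121057  0.08467601] n [-0.42154755  0.02975919  0.90631786] slope 24.998634968790803 az up -4.038101690835192 res 0.0015300322857733249
(206, 152) [0.6525 0.1308 0.1515]
(268, 150) [0.694  0.0293 0.0371]
(268, 223) [0.5375 0.0247 0.0252]
(206, 221) [ 0.5435  0.1629 -0.0008]
(237, 187) [0.592  0.0743 0.1244]
(338, 160) [ 0.6854 -0.1225 -0.0019]
(333, 225) [ 0.5384 -0.1128  0.0036]
(300, 222) [ 0.5408 -0.0427  0.0242]
(300, 218) [ 0.5421 -0.045   0.071 ]
(275, 218) [0.5408 0.0049 0.0743]
```

View pics/crop.png

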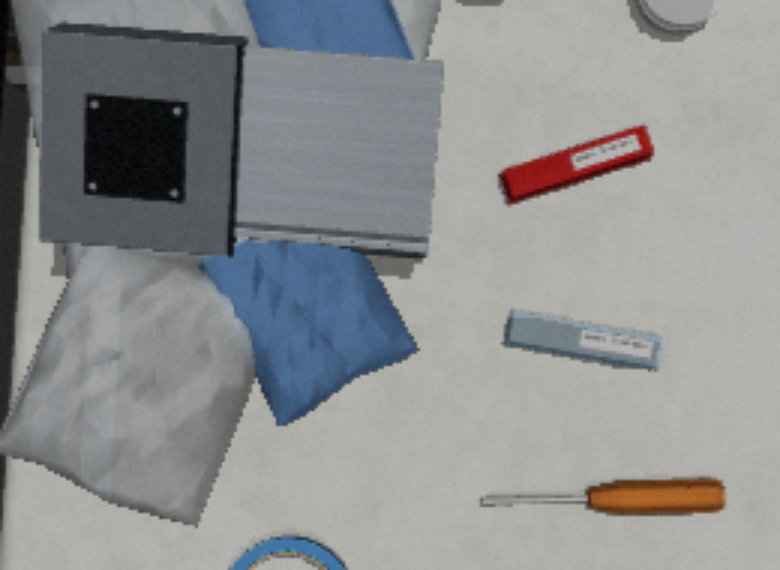

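```bash
cat >> m.py <<'E'
print("----")
az=np.radians(-4.04); ex=np.array([np.cos(az),np.sin(az),0]); ey=np.array([-np.sin(az),np.cos(az),0])
x0=c@ex+.055-(c[2]-.060)/np.tan(np.radians(25)); print("reader x0",x0)
# hood top points
hgt=(P-c)@n; m=np.zeros(d.shape,bool); m[140:235,195:275]=1; m&=abs(hgt-.041)<.006
q=P[m]; print("hood n",m.sum(), "h",np.median(hgt[m]),"y range",np.percentile(q@ey,[0.5,2,98,99.5]).round(4),"x",np.percentile(q@ex,[.5,2,98,99.5]).round(4))
c2,s2,a2=cv2.minAreaRect(q[:,:2].astype(np.float32)); print(c2,s2,a2)
m=np.zeros(d.shape,bool); m[150:235,272:345]=1; m&=abs(hgt)<.005
q=P[m]; print("deck y",np.percentile(q@ey,[.5,2,98,99.5]).round(4),"x",np.percentile(q@ex,[.5,2,98,99.5]).round(4))
m=np.zeros(d.shape,bool); m[205:235,272:345]=1; m&=(P[...,2]>.065)&(P[...,2]<.085)&(hgt>.007); q=P[m]; print("fence x",np.percentile(q@ex,[2,50,98]).round(4),"y",np.percentile(q@ey,[1,99]).round(4))
# driver
for u in(349,350,352,431,432,433):print(u,im[305,u],onplane(u,305,.0105,K,Rc,o).round(4))
vm=(hsv[...,0]>5)&(hsv[...,0]<18)&(hsv[...,1]>150); vm[:285]=0;vm[330:]=0;vm[:,:370]=0;vm[:,450:]=0
v,u=np.nonzero(vm);print("handle",u.min(),u.max(),v.min(),v.max(), onplane(u.min(),v[u==u.min()].mean(),.0105,K,Rc,o).round(4),onplane(u.max(),v[u==u.max()].mean(),.0105,K,Rc,o).round(4))
p,Rm,s=pose();print(p,Rm.round(3).tolist()); print(cams.calibration("wrist"))
E
python3 m.py | sed -n '/----/,$p'
```

```text
----
reader x0 0.6048203342997518
hood n 4660 h 0.04149439537431018 y range [0.0552 0.057  0.1798 0.182 ] x [0.5215 0.5235 0.6448 0.647 ]
(0.5916022062301636, 0.07745938003063202) (0.12846018373966217, 0.12830320000648499) 86.19058990478516
deck y [-0.0712 -0.0693  0.0533  0.0561] x [0.5484 0.5508 0.6569 0.659 ]
fence x [0.5374 0.5412 0.5463] y [-0.0704  0.0492]
349 [173 180 177] [ 0.371  -0.1477  0.0105]
350 [156 161 162] [ 0.371  -0.1497  0.0105]
352 [117 119 119] [ 0.3711 -0.1539  0.0105]
431 [104 137 166] [ 0.3738 -0.3171  0.0105]
432 [166 172 172] [ 0.3738 -0.3192  0.0105]
433 [171 175 177] [ 0.3738 -0.3213  0.0105]
handle 386 430 300 310 [ 0.3722 -0.2242  0.0105] [ 0.3737 -0.3151  0.0105]
[0.14046434 0.6088267  0.40378086] [[0.974, -0.225, -0.0], [-0.225, -0.974, -0.002], [0.0, 0.002, -1.0]]
{'intrinsics': array([[318.54923145,   0.        , 323.55041613],
       [  0.        , 318.54923145, 200.62161774],
       [  0.        ,   0.        ,   1.        ]]), 'mount': array([[-1.01404774e-03,  9.66636348e-01,  2.56150626e-01,
         7.02970584e-02],
       [ 9.99998892e-01,  7.01019257e-04,  1.31335194e-03,
        -1.24945195e-04],
       [ 1.08996720e-03,  2.56151674e-01, -9.66635987e-01,
         2.03347444e-02],
       [ 0.00000000e+00,  0.00000000e+00,  0.00000000e+00,
         1.00000000e+00]])}
```

```bash
cat > plan.py <<'E'
from h import *
def Rdown(yaw,tiltaxis=None,tilt=0):
    "jaw(tool y) toward world yaw deg, z down; then tilt (deg) about world axis"
    a=np.radians(yaw); y=np.array([np.cos(a),np.sin(a),0]); z=np.array([0,0,-1.]); M=np.stack([np.cross(y,z),y,z],1)
    return R.from_rotvec(np.radians(tilt)*np.array(tiltaxis)).as_matrix()@M if tilt else M
def plan(g,Rt,hand,n=None,start=None,grasp=True):
    "print rows to bring grasp point g with rot Rt"
    if start is None: p,Rm,_=pose()
    else: p,Rm=start
    Rm=np.array(Rm); t=np.array(g)-(0.164*Rt[:,2] if grasp else 0)
    rv=R.from_matrix(Rm.T@Rt).as_rotvec(); dist=np.linalg.norm(t-p); ang=np.degrees(np.linalg.norm(rv))
    k=n or int(max(np.ceil(dist/.040),np.ceil(ang/7.0),1)); rows=[]; C=p.copy(); D=Rm.copy()
    for i in range(k):
        want=p+(t-p)*(i+1)/k; dt=np.round(D.T@(want-C),4); r=np.round(np.degrees(rv)/k,2)
        C=C+D@dt; D=D@R.from_rotvec(np.radians(r)).as_matrix()
        rows.append(" ".join(f"{x:g}" for x in [*dt,*r,hand]))
    print(k,"rows dist %.3f ang %.1f"%(dist,ang)); print("; ".join(rows)); return C,D
# reader frame
ex=np.array([.9975,-.0705,0]); ey=np.array([.0705,.9975,0]); O=np.array([.6073,.0137,0])
def rd(x,y,z): return O+ex*x*1e-3+ey*y*1e-3+np.array([0,0,z*1e-3])
E
python3 - <<'E'
from plan import *
Rt=Rdown(171)
s=plan([.42,.22,.405],Rt,-1,12,grasp=False)
plan([.48,-.223,.33],Rt,-1,12,s,grasp=False)
E
```

```text
12 rows dist 0.479 ang 86.0
0.03 0.0263 -0 0.01 -0.01 7.17 -1; 0.033 0.0224 -0.0001 0.01 -0.01 7.17 -1; 0.0356 0.0181 -0.0001 0.01 -0.01 7.17 -1; 0.0376 0.0135 -0 0.01 -0.01 7.17 -1; 0.0389 0.0087 -0.0001 0.01 -0.01 7.17 -1; 0.0397 0.0038 -0.0001 0.01 -0.01 7.17 -1; 0.0399 -0.0012 -0.0001 0.01 -0.01 7.17 -1; 0.0394 -0.0062 -0.0001 0.01 -0.01 7.17 -1; 0.0384 -0.0111 -0.0001 0.01 -0.01 7.17 -1; 0.0367 -0.0157 -0.0002 0.01 -0.01 7.17 -1; 0.0344 -0.0202 -0.0001 0.01 -0.01 7.17 -1; 0.0316 -0.0244 -0.0001 0.01 -0.01 7.17 -1
12 rows dist 0.453 ang 0.1
0.0357 -0.0107 0.0062 -0 0 -0 -1; 0.0357 -0.0108 0.0063 -0 0 -0 -1; 0.0356 -0.0107 0.0062 -0 0 -0 -1; 0.0357 -0.0107 0.0062 -0 0 -0 -1; 0.0357 -0.0108 0.0062 -0 0 -0 -1; 0.0357 -0.0107 0.0063 -0 0 -0 -1; 0.0356 -0.0108 0.0062 -0 0 -0 -1; 0.0357 -0.0107 0.0062 -0 0 -0 -1; 0.0357 -0.0107 0.0062 -0 0 -0 -1; 0.0357 -0.0108 0.0063 -0 0 -0 -1; 0.0356 -0.0107 0.0062 -0 0 -0 -1; 0.0357 -0.0107 0.0062 -0 0 -0 -1
```

Call:
apply_moves(moves="0.030 0.026 0 0 0 7.1 -1; 0.033 0.022 0 0 0 7.1 -1; 0.036 0.018 0 0 0 7.1 -1; 0.038 0.014 0 0 0 7.1 -1; 0.039 0.009 0 0 0 7.1 -1; 0.040 0.004 0 0 0 7.1 -1; 0.040 -0.001 0 0 0 7.1 -1; 0.039 -0.006 0 0 0 7.1 -1; 0.038 -0.011 0 0 0 7.1 -1; 0.037 -0.016 0 0 0 7.1 -1; 0.034 -0.020 0 0 0 7.1 -1; 0.032 -0.024 0 0 0 7.1 -1")

```text
time_s: 1.1
tool_pos: [0.4229, 0.2197, 0.4047]
tool_rot: [-0.0, -0.653, 0.758, 0.0]
contact_force: [0.7, 0.4, -0.2]
opening: 0.0868
```

Call:
apply_moves(moves="0.036 -0.011 0.006 0 0 0 -1; 0.036 -0.011 0.006 0 0 0 -1; 0.036 -0.011 0.006 0 0 0 -1; 0.036 -0.011 0.006 0 0 0 -1; 0.036 -0.011 0.006 0 0 0 -1; 0.036 -0.011 0.006 0 0 0 -1; 0.036 -0.011 0.006 0 0 0 -1; 0.036 -0.011 0.006 0 0 0 -1; 0.036 -0.011 0.006 0 0 0 -1; 0.036 -0.011 0.006 0 0 0 -1; 0.036 -0.011 0.006 0 0 0 -1; 0.036 -0.011 0.006 0 0 0 -1")

```text
time_s: 2.1
tool_pos: [0.4912, -0.2268, 0.3321]
tool_rot: [-0.0, -0.655, 0.756, 0.0]
contact_force: [0.9, 1.0, 0.4]
opening: 0.0866
```

Run:
```python
from plan import *
im,d,K,Rc,o=snap("wrist"); cv2.imwrite("pics/w1.png",im); P=pts(d,K,Rc,o)
np.savez("w1.npz",im=im,d=d,K=K,Rc=Rc,o=o)
m=(abs(P[...,0]-.48)<.04)&(abs(P[...,1]+.2227)<.08)&(P[...,2]>.008)&(P[...,2]<.035)
q=P[m][:,:2].astype(np.float32); print(m.sum(),cv2.minAreaRect(q),q.mean(0),np.median(P[m][:,2]))
top=m&(P[...,2]>.017); print(cv2.minAreaRect(P[top][:,:2].astype(np.float32)))
lid=(abs(P[...,0]-.43)<.02)&(abs(P[...,1]+.22)<.04);print("lid",np.median(P[lid][:,2]))
```

```text
2588 ((0.4807108938694, -0.22416339814662933), (0.10794556140899658, 0.02200240269303322), 80.86237335205078) [ 0.48033026 -0.22706878] 0.01993051189418618
((0.48070740699768066, -0.22415652871131897), (0.10793335735797882, 0.021999722346663475), 80.85486602783203)
lid 0.24312612193841257
```

View pics/w1.png

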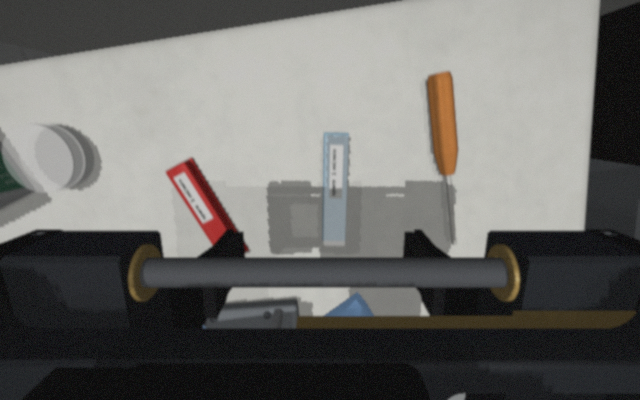

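The wrist view shows the clear case at (335,190), the red one at (205,205) and the driver at (445,150). Next I descend onto the clear case.

Run:
```python
from plan import *
plan([.481,-.224,.0205],Rdown(171),-1,6)
```

```text
6 rows dist 0.147 ang 0.6
-0.001 0.0019 0.0244 0.02 -0.02 0.09 -1; -0.0009 0.002 0.0243 0.02 -0.02 0.09 -1; -0.001 0.0019 0.0244 0.02 -0.02 0.09 -1; -0.001 0.002 0.0243 0.02 -0.02 0.09 -1; -0.0009 0.002 0.0244 0.02 -0.02 0.09 -1; -0.0009 0.002 0.0244 0.02 -0.02 0.09 -1
```

Call:
apply_moves(moves="-0.001 0.002 0.030 0 0 0.1 -1; -0.001 0.002 0.030 0 0 0.1 -1; -0.001 0.002 0.030 0 0 0.1 -1; -0.001 0.002 0.025 0 0 0.1 -1; -0.001 0.002 0.020 0 0 0.1 -1; -0.001 0.002 0.011 0 0 0 -1; 0 0 0 0 0 0 -1; 0 0 0 0 0 0 -1", squeeze=20)

```text
time_s: 2.82
tool_pos: [0.4804, -0.2171, 0.1864]
tool_rot: [-0.001, -0.652, 0.759, 0.001]
contact_force: [0.9, -0.7, 1.1]
opening: 0.087
```

Call:
apply_moves(moves="0.007 0 0.0015 0 0 0 -1; 0 0 0 0 0 0 1; 0 0 0 0 0 0 1; 0 0 0 0 0 0 1; 0 0 0 0 0 0 1; 0 0 0 0 0 0 1; 0 0 0 0 0 0 1; 0 0 0 0 0 0 1; 0 0 0 0 0 0 1; 0 0 0 0 0 0 1; 0 0 0 0 0 0 1", squeeze=20)

```text
time_s: 3.73
tool_pos: [0.4794, -0.2241, 0.1852]
tool_rot: [-0.0, -0.651, 0.759, 0.0]
contact_force: [1.2, 0.7, 0.5]
opening: 0.0285
```

Run:
```python
from plan import *
n=-np.sin(np.radians(25))*ex+np.array([0,0,np.cos(np.radians(25))])
Rt=Rdown(175.96,ey,-25); print(-Rt[:,2],n)
p,Rm,_=pose()
s=plan([.48,-.224,.19],Rm,1,5)
c=rd(-3.1,-70,95.4)
s=plan(c+n*.071,Rt,1,7,s)
s=plan(c+n*.014,Rt,1,4,s)
print("final tcp",s[0])
```

```text
[-0.42156203  0.02979461  0.90630995] [-0.42156172  0.02979459  0.90630779]
5 rows dist 0.169 ang 0.0
-0 -0.0001 -0.0338 0 0 0 1; -0.0001 -0.0001 -0.0337 0 0 0 1; 0 -0.0002 -0.0338 0 0 0 1; -0 -0.0001 -0.0337 0 0 0 1; -0.0001 -0.0001 -0.0338 0 0 0 1
7 rows dist 0.182 ang 25.4
-0.0252 0.0009 0.0065 3.57 -0.14 -0.65 1; -0.0251 0.0011 0.0065 3.57 -0.14 -0.65 1; -0.0252 0.0011 0.0066 3.57 -0.14 -0.65 1; -0.0251 0.0013 0.0065 3.57 -0.14 -0.65 1; -0.0252 0.0014 0.0064 3.57 -0.14 -0.65 1; -0.0251 0.0016 0.0065 3.57 -0.14 -0.65 1; -0.0252 0.0016 0.0064 3.57 -0.14 -0.65 1
4 rows dist 0.057 ang 0.0
0 0 0.0142 -0 -0.01 -0.01 1; 0 0 0.0143 -0 -0.01 -0.01 1; 0 0 0.0142 -0 -0.01 -0.01 1; 0 0 0.0143 -0 -0.01 -0.01 1
final tcp [ 0.52425179 -0.05058087  0.25672417]
```

Call:
apply_moves(moves="0 0 0 0 0 0 1; 0 0 0 0 0 0 1; 0 0 -0.034 0 0 0 1; 0 0 -0.034 0 0 0 1; 0 0 -0.034 0 0 0 1; 0 0 -0.034 0 0 0 1; 0 0 -0.034 0 0 0 1; 0 0 0 0 0 0 1")

```text
time_s: 4.4
tool_pos: [0.4809, -0.2246, 0.3627]
tool_rot: [0.004, -0.652, 0.758, -0.006]
contact_force: [1.4, -0.8, -0.4]
opening: 0.0236
```

Call:
apply_moves(moves="-0.025 0.001 0.0065 3.6 -0.1 -0.65 1; -0.025 0.001 0.0065 3.6 -0.1 -0.65 1; -0.025 0.001 0.0065 3.6 -0.1 -0.65 1; -0.025 0.001 0.0065 3.6 -0.1 -0.65 1; -0.025 0.0015 0.0065 3.6 -0.1 -0.65 1; -0.025 0.0015 0.0065 3.6 -0.1 -0.65 1; -0.025 0.0015 0.0065 3.5 -0.1 -0.65 1; 0 0 0 0 0 0 1; 0 0 0 0 0 0 1")

```text
time_s: 5.15
tool_pos: [0.4988, -0.0603, 0.311]
tool_rot: [0.136, -0.665, 0.718, -0.156]
contact_force: [0.4, -0.5, -0.1]
opening: 0.0239
```

```bash
cat > t.py <<'E'
from plan import *
n=-np.sin(np.radians(25))*ex+np.array([0,0,np.cos(np.radians(25))])
Rt=Rdown(175.96,ey,-25); c=rd(-3.1,-70,95.4)
plan(c+n*.014,Rt,1,4)
im,d,K,Rc,o=snap("scene"); 
cv2.imwrite("pics/s2.png",cv2.resize(im[130:330,200:460],None,fx=3,fy=3))
E
python3 t.py
```

```text
4 rows dist 0.061 ang 1.4
-0.0031 -0.0001 0.0149 0.27 -0.22 -0.04 1; -0.003 -0.0001 0.0148 0.27 -0.22 -0.04 1; -0.003 -0 0.0149 0.27 -0.22 -0.04 1; -0.0029 0.0001 0.0149 0.27 -0.22 -0.04 1
```

View pics/s2.png

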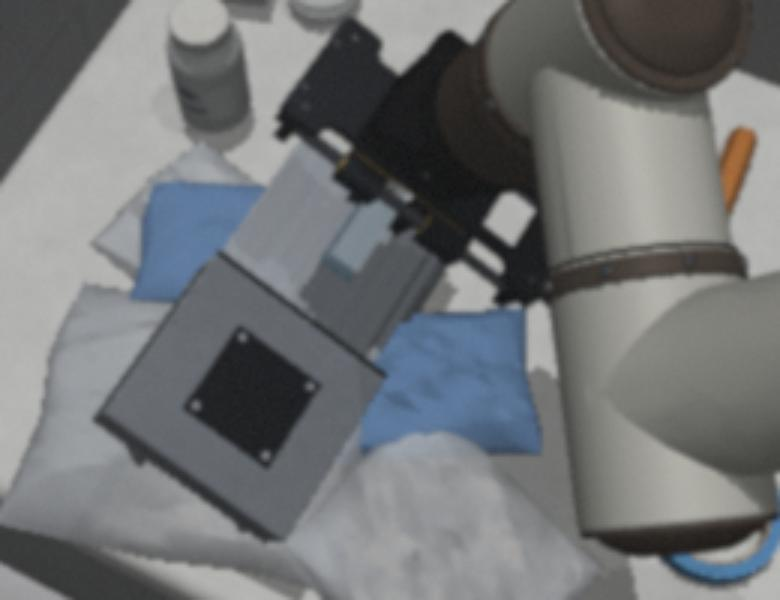

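The case is gripped and lined up with the tray (case end at about (345,250) in this crop). Next I lower it and let go with a small opening, then lift along the normal.

Call:
apply_moves(moves="-0.003 0 0.015 0.27 -0.2 0 1; -0.003 0 0.015 0.27 -0.2 0 1; -0.003 0 0.015 0.27 -0.2 0 1; -0.003 0 0.012 0.27 -0.2 0 1; 0 0 0 0 0 0 1; 0 0 0 0 0 0 1")

```text
time_s: 5.7
tool_pos: [0.5315, -0.055, 0.2724]
tool_rot: [0.145, -0.665, 0.717, -0.15]
contact_force: [0.5, -0.2, -1.4]
opening: 0.024
```

```bash
python3 t.py
```

```text
4 rows dist 0.018 ang 1.0
-0.0009 0.0033 0.0028 0.21 0.09 -0.09 1; -0.001 0.0034 0.0028 0.21 0.09 -0.09 1; -0.0009 0.0033 0.0028 0.21 0.09 -0.09 1; -0.001 0.0034 0.0028 0.21 0.09 -0.09 1
```

Call:
apply_moves(moves="-0.001 0.0033 0.003 0.2 0.1 -0.1 1; -0.001 0.0033 0.003 0.2 0.1 -0.1 1; -0.001 0.0033 0.003 0.2 0.1 -0.1 1; -0.001 0.0033 0.002 0.2 0.1 -0.1 1; 0 0 0 0 0 0 1; 0 0 0 0 0 0 1; 0 0 0 0 0 0 1")

```text
time_s: 6.33
tool_pos: [0.5301, -0.0538, 0.2689]
tool_rot: [0.143, -0.669, 0.714, -0.148]
contact_force: [-0.4, 0.2, -0.7]
opening: 0.0238
```

```bash
python3 t.py
```

```text
4 rows dist 0.014 ang 1.3
-0.0007 0.0026 0.0022 0.31 0.13 0.04 1; -0.0007 0.0027 0.0021 0.31 0.13 0.04 1; -0.0006 0.0026 0.0022 0.31 0.13 0.04 1; -0.0007 0.0027 0.0021 0.31 0.13 0.04 1
```

Call:
apply_moves(moves="0 0.005 0 0 0 0 1; 0 0.005 0 0 0 0 1; 0 0 0.004 0 0 0 1; 0 0 0.004 0 0 0 1; 0 0 0 0 0 0 1; 0 0 0 0 0 0 1")

```text
time_s: 6.88
tool_pos: [0.5278, -0.0554, 0.2629]
tool_rot: [0.142, -0.67, 0.715, -0.143]
contact_force: [-0.3, -0.9, -0.7]
opening: 0.0238
```

```bash
python3 t.py; python3 -c "
from h import *
s=telemetry.sense();print(s['qpos'].round(3),s['joint_vel'].round(3),s['contact_force'],s['tool_pos'])"
```

```text
4 rows dist 0.009 ang 1.9
-0.0011 0.0015 0.0011 0.44 0.19 0.04 1; -0.0011 0.0015 0.001 0.44 0.19 0.04 1; -0.0012 0.0015 0.001 0.44 0.19 0.04 1; -0.0011 0.0015 0.001 0.44 0.19 0.04 1
[ 0.175  0.316 -0.721  0.55  -0.16  -0.768] [ 0.001 -0.006 -0.003  0.001 -0.    -0.002] [ 0.21879349  0.3369831  -1.33247804] [ 0.5276377  -0.0553929   0.26291473]
```

Joint 5 is at its limit (-0.16), so the last degree or two of tilt can't be reached. The case is still only about 7 mm above the deck near the drop point, within the allowed drop, so I release it here.

Call:
apply_moves(moves="0 0 0 0 0 0 -0.2; 0 0 0 0 0 0 -0.2; 0 0 0 0 0 0 -0.2; 0 0 0 0 0 0 -0.2; 0 0 0 0 0 0 -0.2; 0 0 -0.010 0 0 0 -0.2; 0 0 -0.020 0 0 0 -0.2; 0 0 -0.025 -2 0 0 -0.2; 0 0 -0.025 -4 0 0 -0.2; 0 0 -0.025 -5 0 0 -0.2; 0 0 -0.02 -5 0 0 -0.2; 0.02 0 0 -5 0 0 -0.2")

```text
time_s: 7.93
tool_pos: [0.4844, -0.0725, 0.3858]
tool_rot: [0.021, -0.686, 0.727, -0.012]
contact_force: [0.6, 0.3, -0.3]
opening: 0.0521
```

```bash
cat > look.py <<'E'
import sys
from plan import *
im,d,K,Rc,o=snap("top"); P=pts(d,K,Rc,o)
cv2.imwrite(f"pics/{sys.argv[1]}.png",cv2.resize(im[130:320,190:450],None,fx=3,fy=3))
n=-np.sin(np.radians(25))*ex+np.array([0,0,np.cos(np.radians(25))]); q0=rd(-55,0,60)
L=P-q0; h=L@n; y=L@ey; up=np.cross(ey,n); u=L@up
m=(h>.014)&(h<.026)&(y<.0)&(y>-.14)&(u>-.004)&(u<.118)
if m.sum()>5: print("case",m.sum(),"y",np.percentile(y[m],[1,50,99]).round(4),"u",np.percentile(u[m],[1,50,99]).round(4),"h",np.median(h[m]).round(4),cv2.minAreaRect(np.stack([u[m],y[m]],1).astype(np.float32)))
print(pose()[0],telemetry.sense()["qpos"].round(2))
E
python3 look.py t3
```

```text
[ 0.48461933 -0.07517832  0.38328205] [ 0.18  0.17 -0.36 -0.   -1.01 -0.24]
```

View pics/t3.png

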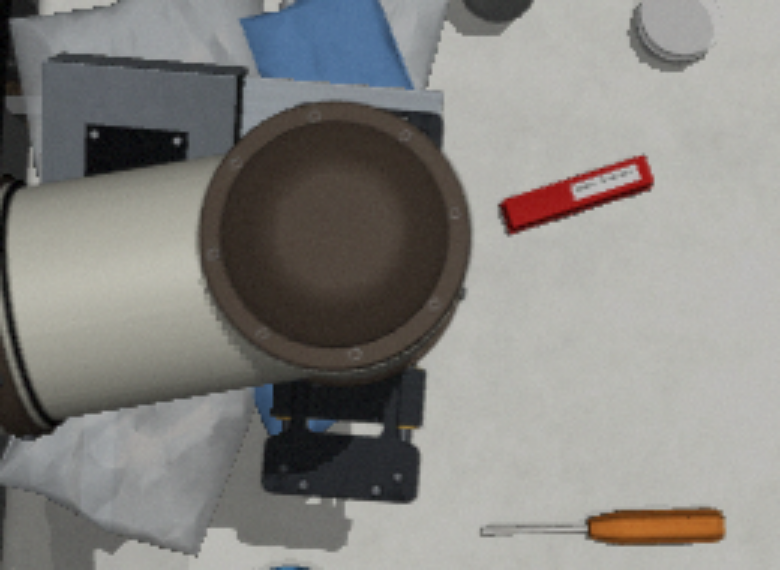

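Run:
```python
from plan import *
plan([.3733,-.290,.32],Rdown(180.95),-1,8,grasp=False)
```

```text
8 rows dist 0.250 ang 5.0
0.0278 0.0125 0.0071 -0.28 0.08 -0.56 -1; 0.0276 0.0128 0.0072 -0.28 0.08 -0.56 -1; 0.0275 0.013 0.0073 -0.28 0.08 -0.56 -1; 0.0273 0.0132 0.0074 -0.28 0.08 -0.56 -1; 0.0272 0.0134 0.0075 -0.28 0.08 -0.56 -1; 0.0271 0.0137 0.0076 -0.28 0.08 -0.56 -1; 0.0269 0.0139 0.0078 -0.28 0.08 -0.56 -1; 0.0267 0.0141 0.0078 -0.28 0.08 -0.56 -1
```

Call:
apply_moves(moves="0.0275 0.013 0.0075 -0.3 0.1 -0.55 -1; 0.0275 0.013 0.0075 -0.3 0.1 -0.55 -1; 0.0275 0.013 0.0075 -0.3 0.1 -0.55 -1; 0.0275 0.013 0.0075 -0.3 0.1 -0.55 -1; 0.027 0.0135 0.0075 -0.3 0.1 -0.55 -1; 0.027 0.0135 0.0075 -0.3 0.1 -0.55 -1; 0.027 0.0135 0.0075 -0.3 0.1 -0.55 -1; 0.027 0.0135 0.0075 -0.3 0.1 -0.55 -1; 0 0 0 0 0 0 -1; 0 0 0 0 0 0 -1; 0 0 0 0 0 0 -1")

```text
time_s: 8.9
tool_pos: [0.3727, -0.2886, 0.317]
tool_rot: [0.003, 0.712, -0.702, 0.001]
contact_force: [0.5, -0.2, 0.7]
opening: 0.0869
```

```bash
python3 look.py t4
python3 - <<'E'
from plan import *
im,d,K,Rc,o=snap("wrist"); P=pts(d,K,Rc,o)
hsv=cv2.cvtColor(im,cv2.COLOR_BGR2HSV); m=(hsv[...,0]>5)&(hsv[...,0]<20)&(hsv[...,1]>130)&(P[...,2]>.003)&(P[...,2]<.04)&(P[...,0]>.33)
q=P[m]; print(m.sum(),cv2.minAreaRect(q[:,:2].astype(np.float32)),q[:,1].min(),q[:,1].max(),q[:,2].max())
plan([.3733,-.290,.0205],Rdown(180.95),-1,7)
E
```

```text
case 687 y [-0.1243 -0.0708 -0.0126] u [-0.0037  0.0113  0.023 ] h 0.0199 ((0.009761697612702847, -0.06546349823474884), (0.027421558275818825, 0.1247832328081131), 0.0619804821908474)
[ 0.37301369 -0.28822848  0.3172707 ] [-0.31  0.21 -0.49  0.01 -0.87  0.32]
1865 ((0.3736715018749237, -0.27337297797203064), (0.020428713411092758, 0.0872994139790535), 2.470318555831909) -0.3170904945316889 -0.22996734794768825 0.022369816580711632
7 rows dist 0.133 ang 0.3
0.0002 -0 0.019 0.01 -0.04 -0.01 -1; 0.0002 -0.0001 0.019 0.01 -0.04 -0.01 -1; 0.0002 -0 0.019 0.01 -0.04 -0.01 -1; 0.0002 -0.0001 0.0189 0.01 -0.04 -0.01 -1; 0.0003 0 0.019 0.01 -0.04 -0.01 -1; 0.0002 -0 0.019 0.01 -0.04 -0.01 -1; 0.0003 -0 0.019 0.01 -0.04 -0.01 -1
```

View pics/t4.png

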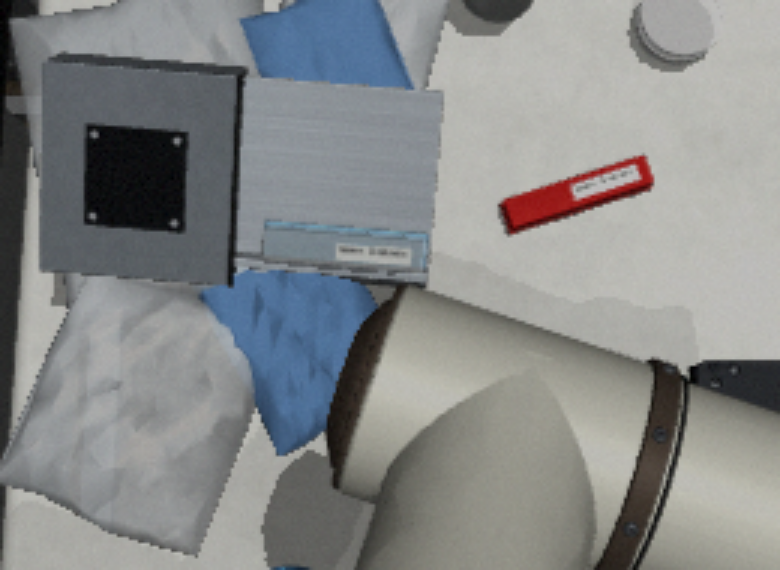

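The case slid down on its own and now lies along the fence (crop: x 263 to 427, y about 243), with its rear end at reader y ≈ -124 mm. Next I grip the screwdriver handle.

Call:
apply_moves(moves="0 0 0.027 0 0 0 -1; 0 0 0.027 0 0 0 -1; 0 0 0.027 0 0 0 -1; 0 0 0.025 0 0 0 -1; 0.001 0 0.018 0 0 0 -1; 0 0 0.009 0 0 0 -1; 0 0 0 0 0 0 -1; 0 0 0 0 0 0 0; 0 0 0 0 0 0 0.5; 0 0 0 0 0 0 0.5; 0 0 0 0 0 0 1; 0 0 0 0 0 0 1", squeeze=40)

```text
time_s: 10.0
tool_pos: [0.3725, -0.2901, 0.1845]
tool_rot: [0.002, 0.712, -0.702, 0.001]
contact_force: [0.2, -0.1, 1.0]
opening: 0.0615
```

Call:
apply_moves(moves="0 0 0 0 0 0 1; 0 0 0 0 0 0 1; 0 0 0 0 0 0 1; 0 0 0 0 0 0 1; 0 0 0 0 0 0 1; 0 0 0 0 0 0 1; 0 0 -0.010 0 0 0 1; 0 0 -0.03 0 0 0 1; 0 0 -0.03 0 0 0 1; 0 0 -0.03 0 0 0 1; 0 0 -0.03 0 0 0 1; 0 0 0 0 0 0 1")

```text
time_s: 11.0
tool_pos: [0.3742, -0.2903, 0.32]
tool_rot: [0.001, 0.712, -0.702, 0.007]
contact_force: [0.9, -0.7, -0.0]
opening: 0.0208
```

```bash
cat > tip.py <<'E'
from plan import *
Rt=Rdown(175.96,ex,-15)
def g(tip): return tip+.137*Rt[:,0]-.010*Rt[:,2]
def tipnow():
    p,Rm,s=pose(); t=p+Rm@np.array([-.137,0,.174]); r=t-O
    return np.array([r@ex,r@ey,r[2]])*1e3,s
E
python3 - <<'E'
from tip import *
s=plan(g(rd(-48.4,-150,75)),Rt,1,10); print(s[0],tipnow()[0],(-Rt[:,0]).round(3))
E
```

```text
10 rows dist 0.187 ang 15.2
-0.0069 -0.0169 0.0042 -0.11 1.44 0.48 1; -0.0071 -0.0168 0.004 -0.11 1.44 0.48 1; -0.0073 -0.0168 0.0038 -0.11 1.44 0.48 1; -0.0076 -0.0167 0.0036 -0.11 1.44 0.48 1; -0.0078 -0.0167 0.0033 -0.11 1.44 0.48 1; -0.008 -0.0166 0.0032 -0.11 1.44 0.48 1; -0.0082 -0.0165 0.0028 -0.11 1.44 0.48 1; -0.0085 -0.0165 0.0027 -0.11 1.44 0.48 1; -0.0086 -0.0164 0.0024 -0.11 1.44 0.48 1; -0.0088 -0.0163 0.0021 -0.11 1.44 0.48 1
[ 0.54227777 -0.21963162  0.27855118] [-221.17660982 -184.83720418  144.55656485] [ 0.068  0.964 -0.259]
```

Call:
apply_moves(moves="-0.0075 -0.017 0.003 -0.1 1.45 0.5 1; -0.0075 -0.017 0.003 -0.1 1.45 0.5 1; -0.0075 -0.017 0.003 -0.1 1.45 0.5 1; -0.0075 -0.017 0.003 -0.1 1.45 0.5 1; -0.0075 -0.017 0.003 -0.1 1.45 0.5 1; -0.008 -0.0165 0.003 -0.1 1.45 0.5 1; -0.008 -0.0165 0.003 -0.1 1.45 0.5 1; -0.008 -0.0165 0.003 -0.1 1.45 0.5 1; -0.008 -0.0165 0.003 -0.1 1.45 0.5 1; -0.008 -0.0165 0.003 -0.1 1.45 0.5 1; 0 0 0 0 0 0 1; 0 0 0 0 0 0 1")

```text
time_s: 12.0
tool_pos: [0.5417, -0.2203, 0.2725]
tool_rot: [-0.098, -0.675, 0.726, -0.083]
contact_force: [-0.1, -0.2, -1.6]
opening: 0.0211
```

```bash
python3 look.py t5
python3 - <<'E'
from tip import *
print(tipnow()[0])
im,d,K,Rc,o=snap("scene"); cv2.imwrite("pics/s5.png",cv2.resize(im[110:290,220:460],None,fx=3,fy=3))
for nm in("top","scene"):
    im,d,K,Rc,o=snap(nm); r=tipnow()[0]; print(nm,"tip px",proj(rd(*r),K,Rc,o).round(1))
plan(g(rd(-48.4,-135,75)),Rt,1,4)
E
```

```text
[ 0.54119291 -0.22063221  0.27296669] [-0.07  0.43 -0.43  0.38 -0.76 -0.28]
[ -51.20410486 -150.23880645   69.82137034]
top tip px [343.8 216.9]
scene tip px [350.6 195.2]
4 rows dist 0.017 ang 0.6
-0.0037 -0.0003 -0.0021 0.14 0.06 -0.04 1; -0.0037 -0.0002 -0.0022 0.14 0.06 -0.04 1; -0.0038 -0.0003 -0.0021 0.14 0.06 -0.04 1; -0.0037 -0.0003 -0.0022 0.14 0.06 -0.04 1
```

View pics/t5.png

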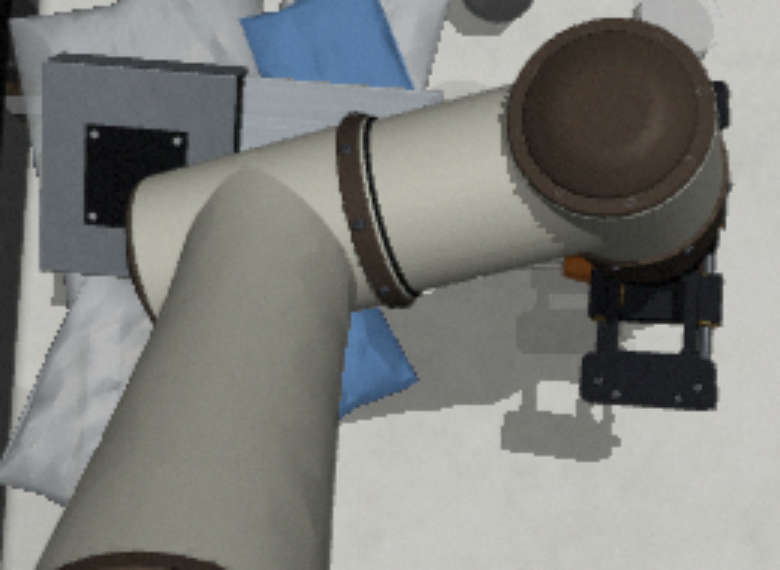

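The top view is blocked by the arm, so I check the scene view (picture 8).

View pics/s5.png

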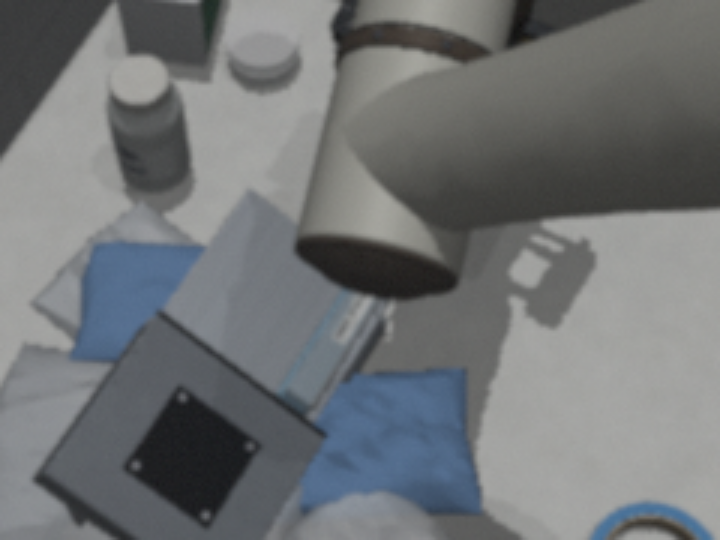

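Call:
apply_moves(moves="-0.003 0 -0.0025 0.15 0.05 0 1; -0.003 0 -0.0025 0.15 0.05 0 1; -0.003 -0.001 -0.002 0.1 0.05 0 1; -0.002 0 -0.002 0.1 0.05 0 1; 0 0 0 0 0 0 1; 0 0 0 0 0 0 1")

```text
time_s: 12.7
tool_pos: [0.5437, -0.2076, 0.28]
tool_rot: [-0.095, -0.675, 0.726, -0.089]
contact_force: [-0.3, -0.5, 0.0]
opening: 0.0212
```

```bash
cat > w.py <<'E'
import sys
from tip import *
r,s=tipnow(); print("tip",r.round(1),s["contact_force"].round(1),s["time_s"])
im,d,K,Rc,o=snap("wrist"); print("tip px",proj(rd(*r),K,Rc,o).round(0)); cv2.imwrite(f"pics/{sys.argv[1]}.png",im)
E
python3 w.py w6
```

```text
tip [ -47.6 -137.9   76.5] [-0.3 -0.5  0. ] 12.7
tip px [325. 454.]
```

View pics/w6.png

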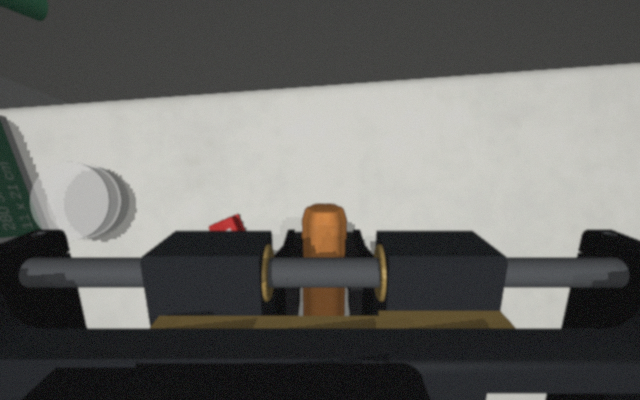

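The wrist view shows the handle straight and centred between the pads at (325,250). Now I push along the fence in small steps.

Call:
apply_moves(moves="-0.004 0 -0.001 0 0 0 1; -0.004 0 -0.001 0 0 0 1; -0.004 0 -0.001 0 0 0 1; -0.004 0 -0.001 0 0 0 1; -0.004 0 -0.001 0 0 0 1; -0.004 0 -0.001 0 0 0 1; -0.004 0 -0.001 0 0 0 1; -0.004 0 -0.001 0 0 0 1; 0 0 0 0 0 0 1; 0 0 0 0 0 0 1")

```text
time_s: 13.58
tool_pos: [0.5461, -0.1747, 0.2792]
tool_rot: [-0.096, -0.675, 0.726, -0.089]
contact_force: [0.9, 0.1, -0.7]
opening: 0.0215
```

```bash
cat > push.py <<'E'
from tip import *
r,s=tipnow(); print("tip",r.round(1),"F reader",[(s["contact_force"]@v).round(2) for v in(ex,ey)],s["contact_force"][2].round(2))
im,d,K,Rc,o=snap("scene"); cv2.imwrite("pics/push.png",cv2.resize(im[150:290,230:390],None,fx=4,fy=4))
plan(g(rd(-48.4,r[1]+30,75)),Rt,1,10)
# case rear in reader frame from scene depth
P=pts(d,K,Rc,o); n=-np.sin(np.radians(25))*ex+np.array([0,0,np.cos(np.radians(25))]); up=np.cross(ey,n)
L=P-rd(-55,0,60); h=L@n;y=L@ey;u=L@up; m=(d>0)&(h>.016)&(h<.024)&(u>.005)&(u<.022)&(y<0)&(y>-.135)
if m.sum(): print("case y",m.sum(),np.percentile(y[m]*1e3,[1,5,50,99]).round(1))
E
python3 push.py
```

```text
tip [ -47.6 -104.9   75.7] F reader [np.float64(0.86), np.float64(0.12)] -0.66
10 rows dist 0.030 ang 0.1
-0.0029 0.0001 -0.0007 0 0 -0.01 1; -0.003 0 -0.0007 0 0 -0.01 1; -0.0029 0.0001 -0.0007 0 0 -0.01 1; -0.003 0.0001 -0.0008 0 0 -0.01 1; -0.0029 0 -0.0007 0 0 -0.01 1; -0.0029 0.0001 -0.0007 0 0 -0.01 1; -0.003 0.0001 -0.0007 0 0 -0.01 1; -0.0029 0.0001 -0.0007 0 0 -0.01 1; -0.0029 0 -0.0007 0 0 -0.01 1; -0.003 0.0001 -0.0007 0 0 -0.01 1
case y 149 [-49.2 -46.5 -29.1  -9.1]
```

View pics/push.png

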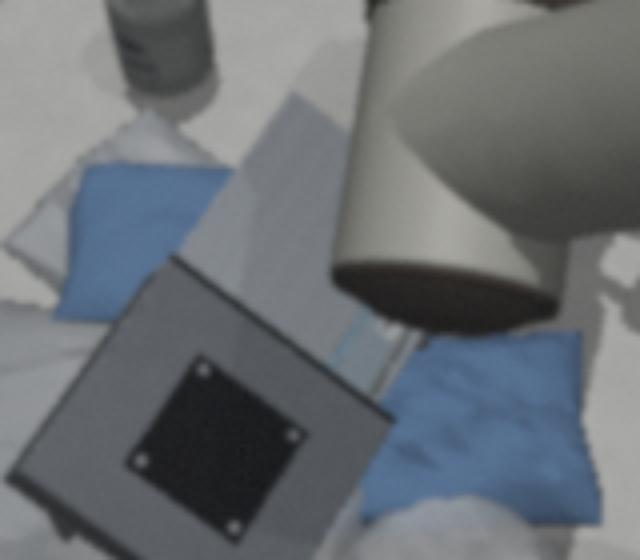

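The case front now enters the mouth (345,370), still along the fence. I keep pushing.

Call:
apply_moves(moves="-0.0045 0 -0.0012 0 0 0 1; -0.0045 0 -0.0012 0 0 0 1; -0.0045 0 -0.0012 0 0 0 1; -0.0045 0 -0.0012 0 0 0 1; -0.0045 0 -0.0012 0 0 0 1; -0.0045 0 -0.0012 0 0 0 1; -0.0045 0 -0.0012 0 0 0 1; -0.0045 0 -0.0012 0 0 0 1; -0.0045 0 -0.0012 0 0 0 1; -0.0045 0 -0.0012 0 0 0 1; -0.0045 0 -0.0012 0 0 0 1; -0.0045 0 -0.0012 0 0 0 1")

```text
time_s: 14.63
tool_pos: [0.5502, -0.1188, 0.2791]
tool_rot: [-0.096, -0.675, 0.726, -0.089]
contact_force: [0.3, -0.6, -0.7]
opening: 0.0211
```

Call:
apply_moves(moves="0 0 0 0 0 0 1; 0 0 0 0 0 0 1")

```text
time_s: 14.8
tool_pos: [0.5502, -0.1189, 0.2792]
tool_rot: [-0.095, -0.675, 0.726, -0.089]
contact_force: [0.2, -0.3, -0.6]
opening: 0.0209
```

```bash
python3 push.py
```

```text
tip [-47.4 -49.   75.7] F reader [np.float64(0.18), np.float64(-0.29)] -0.59
10 rows dist 0.030 ang 0.1
-0.0029 0.0001 -0.0007 0 0 -0.01 1; -0.003 0.0001 -0.0007 0 0 -0.01 1; -0.0029 0 -0.0008 0 0 -0.01 1; -0.0029 0.0001 -0.0007 0 0 -0.01 1; -0.003 0.0001 -0.0007 0 0 -0.01 1; -0.0029 0.0001 -0.0007 0 0 -0.01 1; -0.003 0.0001 -0.0007 0 0 -0.01 1; -0.0029 0.0001 -0.0008 0 0 -0.01 1; -0.0029 0 -0.0007 0 0 -0.01 1; -0.003 0.0001 -0.0007 0 0 -0.01 1
```

Call:
apply_moves(moves="-0.003 0 -0.0008 0 0 0 1; -0.003 0 -0.0008 0 0 0 1; -0.003 0 -0.0008 0 0 0 1; -0.002 0 -0.0005 0 0 0 1; 0 0 0 0 0 0 1")

```text
time_s: 15.27
tool_pos: [0.551, -0.1075, 0.2791]
tool_rot: [-0.096, -0.675, 0.726, -0.089]
contact_force: [0.8, -0.4, -0.5]
opening: 0.021
```

Call:
apply_moves(moves="-0.002 0 -0.0005 0 0 0 1; -0.002 0 -0.0005 0 0 0 1; 0 0 0 0 0 0 1")

```text
time_s: 15.52
tool_pos: [0.5513, -0.1035, 0.2791]
tool_rot: [-0.096, -0.675, 0.726, -0.089]
contact_force: [0.2, 1.5, -1.0]
opening: 0.0207
```

Call:
apply_moves(moves="-0.002 0 -0.0005 0 0 0 1; -0.002 0 -0.0005 0 0 0 1; 0 0 0 0 0 0 1")

```text
time_s: 15.77
tool_pos: [0.5516, -0.0994, 0.279]
tool_rot: [-0.096, -0.675, 0.726, -0.089]
contact_force: [-0.2, -0.2, -0.9]
opening: 0.0214
```

Call:
apply_moves(moves="-0.0015 0 -0.0004 0 0 0 1; -0.0015 0 -0.0004 0 0 0 1; 0 0 0 0 0 0 1")

```text
time_s: 16.02
tool_pos: [0.5518, -0.0964, 0.279]
tool_rot: [-0.096, -0.675, 0.726, -0.089]
contact_force: [0.5, -0.4, -1.6]
opening: 0.0214
```

Call:
apply_moves(moves="-0.0015 0 -0.0004 0 0 0 1; -0.0015 0 -0.0004 0 0 0 1; 0 0 0 0 0 0 1")

```text
time_s: 16.27
tool_pos: [0.5521, -0.0933, 0.279]
tool_rot: [-0.096, -0.675, 0.726, -0.089]
contact_force: [0.6, -0.5, -0.3]
opening: 0.0211
```

```bash
python3 push.py | grep -v rows
python3 - <<'E'
from tip import *
im,d,K,Rc,o=snap("top"); P=pts(d,K,Rc,o); np.save("dtop",d)
n=-np.sin(np.radians(25))*ex+np.array([0,0,np.cos(np.radians(25))]); up=np.cross(ey,n); L=P-rd(-55,0,60)
h=L@n;y=L@ey;u=L@up; m=(d>0)&(h>.006)&(h<.04)&(u>.0)&(u<.024)&(y<0)&(y>-.135)
print(m.sum(), np.percentile(y[m],[1,50,99]) if m.sum() else "")
E
```

```text
tip [-47.4 -23.3  75.4] F reader [np.float64(0.66), np.float64(-0.47)] -0.32
-0.0029 0.0001 -0.0007 0 0 -0.01 1; -0.0029 0.0001 -0.0008 0 0 -0.01 1; -0.003 0.0001 -0.0007 0 0 -0.01 1; -0.0029 0 -0.0007 0 0 -0.01 1; -0.0029 0.0001 -0.0008 0 0 -0.01 1; -0.0029 0.0001 -0.0007 0 0 -0.01 1; -0.0029 0.0001 -0.0007 0 0 -0.01 1; -0.0029 0.0001 -0.0008 0 0 -0.01 1; -0.003 0.0001 -0.0007 0 0 -0.01 1; -0.0029 0.0001 -0.0008 0 0 -0.01 1
54 [-0.08402194 -0.05375108 -0.01686338]
```

Call:
apply_moves(moves="-0.0015 0 -0.0004 0 0 0 1; -0.0015 0 -0.0004 0 0 0 1; 0 0 0 0 0 0 1")

```text
time_s: 16.62
tool_pos: [0.5523, -0.0902, 0.279]
tool_rot: [-0.096, -0.675, 0.726, -0.089]
contact_force: [-0.4, 0.6, -1.3]
opening: 0.021
```

Call:
apply_moves(moves="-0.0015 0 -0.0004 0 0 0 1; -0.0015 0 -0.0004 0 0 0 1; 0 0 0 0 0 0 1")

```text
time_s: 16.87
tool_pos: [0.5523, -0.0877, 0.2792]
tool_rot: [-0.097, -0.675, 0.726, -0.089]
contact_force: [-0.4, -4.7, 1.3]
opening: 0.0209
```

```bash
cat > crop.py <<'E'
from tip import *
r,s=tipnow(); print("tip",r.round(1),s["contact_force"].round(1))
a=[]
for nm in("top","scene"):
    im,d,K,Rc,o=snap(nm); c=proj(rd(-48,-25,78),K,Rc,o); print(nm,"tip px",proj(rd(*r),K,Rc,o).round(1),"centre",c.round(1))
    u,v=c.round().astype(int); a.append(cv2.resize(im[v-35:v+35,u-35:u+35],(400,400),interpolation=cv2.INTER_CUBIC))
cv2.imwrite("pics/tipcrop.png",np.hstack(a))
E
python3 crop.py
```

```text
tip [-47.7 -18.   75.5] [-0.4 -4.7  1.3]
top tip px [278.1 209.3] centre [281.5 209.5]
scene tip px [317.8 242.9] centre [319.6 239.8]
```

Call:
apply_moves(moves="-0.0010 0 -0.0003 0 0 0 1; 0 0 0 0 0 0 1; 0 0 0 0 0 0 1")

```text
time_s: 17.22
tool_pos: [0.5522, -0.0873, 0.2793]
tool_rot: [-0.097, -0.675, 0.726, -0.089]
contact_force: [-0.2, -7.8, 1.5]
opening: 0.0212
```

```bash
python3 crop.py
```

```text
tip [-47.9 -17.7  75.6] [-0.2 -7.8  1.5]
top tip px [278.  209.4] centre [281.5 209.5]
scene tip px [317.8 243.1] centre [319.6 239.8]
```

View pics/tipcrop.png

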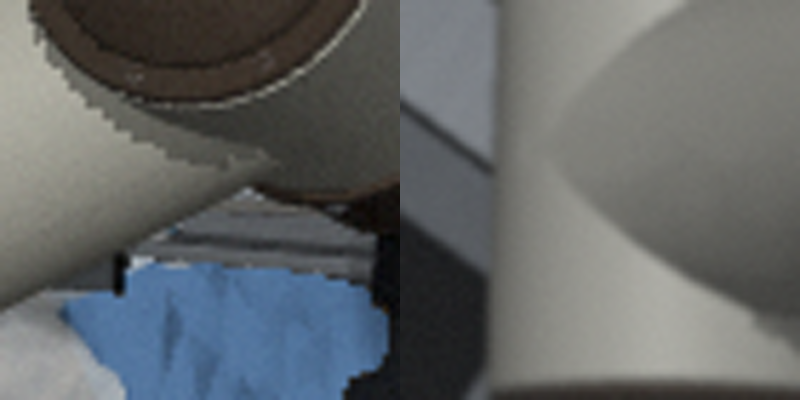

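The force rises from 4.7 to 7.8 N while the tip stays put at y ≈ -18 mm. That matches a rigid stop within the expected 5–35 mm. I withdraw straight back.

Call:
apply_moves(moves="0.002 0 0.0005 0 0 0 1; 0.004 0 0.001 0 0 0 1; 0.010 0 0.002 0 0 0 1; 0.015 0 0.002 0 0 0 1; 0.02 0 0.003 0 0 0 1; 0.02 0 0.003 0 0 0 1; 0.02 0 0.003 0 0 0 1; 0.02 0 0.003 0 0 0 1; 0.02 0 0 0 0 0 1; 0.01 0 -0.01 0 0 0 1; 0 0 -0.02 0 0 0 1; 0 0 -0.02 0 0 0 1")

```text
time_s: 18.32
tool_pos: [0.5428, -0.2148, 0.3466]
tool_rot: [-0.096, -0.675, 0.727, -0.088]
contact_force: [1.3, 0.2, -0.2]
opening: 0.0206
```

Run:
```python
from tip import *
print(tipnow()[0].round(1))
s=plan([.3733,-.290,.16],Rdown(180.95),1,10)
plan([.3733,-.290,.0215],Rdown(180.95),1,8,s); print(s[0])
```

```text
[ -48.3 -145.1  143.1]
10 rows dist 0.187 ang 15.8
0.0079 0.0163 0.0045 0.08 -1.49 -0.52 1; 0.0078 0.0165 0.0042 0.08 -1.49 -0.52 1; 0.0078 0.0164 0.004 0.08 -1.49 -0.52 1; 0.0077 0.0166 0.0038 0.08 -1.49 -0.52 1; 0.0077 0.0167 0.0036 0.08 -1.49 -0.52 1; 0.0077 0.0167 0.0034 0.08 -1.49 -0.52 1; 0.0075 0.0168 0.0031 0.08 -1.49 -0.52 1; 0.0075 0.0168 0.0029 0.08 -1.49 -0.52 1; 0.0074 0.017 0.0027 0.08 -1.49 -0.52 1; 0.0073 0.017 0.0025 0.08 -1.49 -0.52 1
8 rows dist 0.138 ang 0.1
-0 -0 0.0173 -0 -0.01 0 1; -0 -0 0.0173 -0 -0.01 0 1; -0 -0 0.0173 -0 -0.01 0 1; -0 -0 0.0173 -0 -0.01 0 1; -0 -0 0.0173 -0 -0.01 0 1; -0 -0 0.0173 -0 -0.01 0 1; -0 -0 0.0173 -0 -0.01 0 1; -0 -0 0.0174 -0 -0.01 0 1
[ 0.37326734 -0.2899802   0.3239554 ]
```

Call:
apply_moves(moves="0.008 0.0165 0.0045 0.1 -1.5 -0.5 1; 0.008 0.0165 0.004 0.1 -1.5 -0.5 1; 0.008 0.0165 0.004 0.1 -1.5 -0.5 1; 0.0075 0.0165 0.004 0.1 -1.5 -0.5 1; 0.0075 0.0165 0.0035 0.1 -1.5 -0.5 1; 0.0075 0.017 0.0035 0.1 -1.5 -0.5 1; 0.0075 0.017 0.003 0.1 -1.5 -0.5 1; 0.0075 0.017 0.003 0 -1.5 -0.5 1; 0.0075 0.017 0.0025 0 -1.5 -0.5 1; 0.0075 0.017 0.0025 0 -1.5 -0.5 1; 0 0 0 0 0 0 1; 0 0 0 0 0 0 1")

```text
time_s: 19.32
tool_pos: [0.3726, -0.2897, 0.3241]
tool_rot: [-0.0, 0.712, -0.702, 0.001]
contact_force: [0.1, -1.4, -0.1]
opening: 0.0211
```

```bash
python3 - <<'E'
from plan import *
plan([.3733,-.290,.0215],Rdown(180.95),1,8)
E
python3 look.py t9; python3 push.py | tail -1
```

```text
8 rows dist 0.139 ang 0.2
0 -0.0001 0.0173 -0.01 -0 -0.02 1; 0.0001 -0 0.0174 -0.01 -0 -0.02 1; -0 -0.0001 0.0173 -0.01 -0 -0.02 1; 0 -0.0001 0.0173 -0.01 -0 -0.02 1; 0.0001 -0 0.0173 -0.01 -0 -0.02 1; -0 -0.0001 0.0174 -0.01 -0 -0.02 1; 0 -0.0001 0.0173 -0.01 -0 -0.02 1; 0.0001 -0.0001 0.0173 -0.01 -0 -0.02 1
case 176 y [-0.1257 -0.0142 -0.0008] u [-0.0038 -0.0003  0.0232] h 0.0169 ((0.009129677899181843, -0.0639835000038147), (0.1277037262916565, 0.026793131604790688), 89.14530181884766)
[ 0.37324472 -0.28944931  0.32419217] [-0.31  0.21 -0.47  0.   -0.89  0.33]
case y 17 [-14.7 -13.9 -11.4  -8.8]
```

Call:
apply_moves(moves="0 0 0.025 0 0 0 1; 0 0 0.025 0 0 0 1; 0 0 0.025 0 0 0 1; 0 0 0.025 0 0 0 1; 0 0 0.015 0 0 0 1; 0 0 0.010 0 0 0 1; 0 0 0.005 0 0 0 1; 0 0 0.004 0 0 0 1; 0 0 0.002 0 0 0 1; 0 0 0 0 0 0 1; 0 0 0 0 0 0 1")

```text
time_s: 20.33
tool_pos: [0.3736, -0.2891, 0.1885]
tool_rot: [-0.0, 0.713, -0.701, 0.001]
contact_force: [-0.0, -0.1, -0.3]
opening: 0.0211
```

Call:
apply_moves(moves="0 0 0.0015 0 0 0 1; 0 0 0.0015 0 0 0 1; 0 0 0 0 0 0 1")

```text
time_s: 20.58
tool_pos: [0.3731, -0.2891, 0.1851]
tool_rot: [-0.0, 0.713, -0.702, 0.0]
contact_force: [-0.4, -0.3, -0.2]
opening: 0.0213
```

Call:
apply_moves(moves="0 0 0.001 0 0 0 1; 0 0 0 0 0 0 1")

```text
time_s: 20.75
tool_pos: [0.3733, -0.2892, 0.1841]
tool_rot: [-0.0, 0.713, -0.701, 0.0]
contact_force: [-0.3, -0.9, 0.9]
opening: 0.0212
```

At its original resting height; release and lift clear.

Call:
apply_moves(moves="0 0 0 0 0 0 0.3; 0 0 0 0 0 0 0.2; 0 0 0 0 0 0 0; 0 0 0 0 0 0 -0.2; 0 0 0 0 0 0 -0.2; 0 0 0 0 0 0 -0.2; 0 0 -0.01 0 0 0 -0.2; 0 0 -0.03 0 0 0 -0.2; 0 0 -0.035 0 0 0 -0.2; 0 0 -0.035 0 0 0 -0.2; 0 0 -0.035 0 0 0 -0.2; 0 0 -0.03 0 0 0 -0.2")

```text
time_s: 21.75
tool_pos: [0.3729, -0.2891, 0.3615]
tool_rot: [-0.001, 0.713, -0.701, 0.001]
contact_force: [0.7, 0.4, -0.2]
opening: 0.0524
```

Call:
apply_moves(moves="0.02 0 -0.01 0 0 0 -1; 0.02 0 -0.01 0 0 0 -1; 0.02 0 -0.01 0 0 0 -1; 0.02 0 -0.01 0 0 0 -1; 0 0 0 0 0 0 -1; 0 0 0 0 0 0 -1")

```text
time_s: 22.25
tool_pos: [0.3741, -0.3696, 0.3988]
tool_rot: [-0.0, 0.712, -0.702, 0.0]
contact_force: [-0.2, -0.4, -1.0]
opening: 0.0825
```

Run:
```python
from plan import *
n=-np.sin(np.radians(25))*ex+np.array([0,0,np.cos(np.radians(25))]); up=np.cross(ey,n)
for nm in("top","scene"):
    im,d,K,Rc,o=snap(nm); P=pts(d,K,Rc,o); L=P-rd(-55,0,60); h=L@n;y=L@ey;u=L@up
    m=(d>0)&(h>.012)&(h<.026)&(u>.006)&(u<.022)&(y<0)&(y>-.135); print(nm,"case on deck",m.sum(),(np.percentile(y[m],[2,50,98])*1e3).round(1) if m.sum() else "")
    hsv=cv2.cvtColor(im,cv2.COLOR_BGR2HSV); a=(hsv[...,0]>5)&(hsv[...,0]<20)&(hsv[...,1]>130)&(P[...,2]>.003)&(P[...,2]<.05)&(abs(P[...,0]-.373)<.05)&(P[...,1]<-.1)
    q=P[a]; print(" handle",a.sum(),cv2.minAreaRect(q[:,:2].astype(np.float32)) if a.sum() else "",np.percentile(q[:,2],[50,98]).round(4) if a.sum() else "")
    for k,c in(("bottle",(.7613,-.1587)),("petri",(.7364,-.2933)),("red",(.6064,-.2183))):
        b=(np.hypot(P[...,0]-c[0],P[...,1]-c[1])<.07)&(P[...,2]>.012)&(d>0); q=P[b]; print(" ",k,b.sum(),np.round(cv2.minAreaRect(q[:,:2].astype(np.float32))[0],4) if b.sum() else "",np.percentile(q[:,2],98).round(3) if b.sum() else "")
s=telemetry.sense(); print(s["tool_pos"],s["contact_force"],s["time_s"])
```

```text
top case on deck 56 [-13.   -7.   -0.7]
 handle 64 ((0.37571418285369873, -0.22914518415927887), (0.015759069472551346, 0.021654412150382996), 66.53214263916016) [0.017  0.0211]
  bottle 1108 [ 0.7542 -0.1404] 0.12
  petri 1401 [ 0.7565 -0.2972] 0.087
  red 526 [ 0.6063 -0.2181] 0.024
scene case on deck 18 [-14.1 -11.2  -8.8]
 handle 247 ((0.3737679421901703, -0.2666185796260834), (0.018320005387067795, 0.08785293251276016), 0.24174369871616364) [0.0201 0.0247]
  bottle 1075 [ 0.7551 -0.1375] 0.12
  petri 988 [ 0.756  -0.2892] 0.087
  red 375 [ 0.6058 -0.2176] 0.024
[ 0.37396155 -0.36852864  0.39812159] [-0.513176    0.34111035 -1.6196122 ] 22.35
```

Run:
```python
from plan import *
z=np.load("scene0.npz"); im,d,K,Rc,o=snap("scene"); a=z["im"].astype(int); 
for nm,(u0,u1,v0,v1) in {"bottle":(250,290,122,182),"petri":(292,324,115,142),"driver":(420,460,165,240),"case end":(300,350,180,260)}.items():
    e=np.abs(im[v0:v1,u0:u1].astype(int)-a[v0:v1,u0:u1]).max(-1); print(nm,"changed frac",(e>40).mean().round(3),"depth med diff",np.median(np.abs(d[v0:v1,u0:u1]-z["d"][v0:v1,u0:u1])).round(4))
im,d,K,Rc,o=snap("top"); P=pts(d,K,Rc,o)
n=-np.sin(np.radians(25))*ex+np.array([0,0,np.cos(np.radians(25))]); up=np.cross(ey,n); L=P-rd(-55,0,60); h=L@n;y=L@ey;u=L@up
for yy in range(-30,0,3):
    m=(d>0)&(abs(y*1e3-yy-1.5)<1.5)&(u>.006)&(u<.02)&(h<.03); print(yy,m.sum(),(np.median(h[m])*1e3).round(1) if m.sum() else "",end=" | ")
job.finish_job()
```

```text
bottle changed frac 0.0 depth med diff 0.002
petri changed frac 0.0 depth med diff 0.0021
driver changed frac 0.683 depth med diff 0.002
case end changed frac 0.0 depth med diff 0.0017
-30 6 0.9 | -27 11 0.9 | -24 8 -0.0 | -21 14 0.5 | -18 7 0.8 | -15 19 6.6 | -12 9 19.6 | -9 12 20.0 | -6 12 20.6 | -3 9 20.5 | the job is handed in; nothing more can be done
```

I released the clear case on the open deck and it slid down to the fence. I then pushed it in with the screwdriver until it stopped, laid the screwdriver back on the lid, backed the arm away and handed the job in. It took about 22 s of the 72 s allowed.

- **Release:** joint 5 reached its limit, so I let the case go about 7 mm above the deck and slightly upslope of the drop point. It still slid down square against the fence.
- **Home against the stop:** the tip stopped moving and the force rose from 4.7 to 7.8 N. At the end the case's rear stood about 14 mm out of the mouth, within the expected 5–35 mm.
- **Disagreement:** the arm's own position put the tip about 18 mm out when the case stopped, against 14 mm for the case's rear in the depth image. I put this down to 3–4 mm of error in the assumed tip length. The feeler could not be read and the arm hid the contact from the cameras, so "home" rests on the force and that depth reading.
- **Bottle and dishes:** a before-and-after comparison showed no change to either.
- **Screwdriver:** its handle lies flat at lid height close to its original place. The image comparison flagged that area as changed, and I had no picture views left to look, so I judged it by depth alone.
- **Red look-alike:** it was not touched.

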